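# Lay the model tower down in the corner jig

## Task

Push the tall model tower over so that it lies flat on the grey jig board with its roof end towards the end fence, then push it along and sideways until its roof is against the end fence and its long side is flush against the side fence. Only push it with the fingers, never pick it up, and do not disturb the other things standing around.

Things in the scene. Friction and masses are not known exactly. Their poses are not given: they have to be found in the camera images.
- jig: fixed corner jig: grey board 260 mm (its x) by 200 mm (its y), 9 mm thick, with two aluminium fences. Origin at bench level under the board, which spans x -130 to 130 and y -115 to 85 mm in this frame; x runs from the robot's side to the end fence, y to the left, z up. Jig yaw is within 20 degrees of the world's
- end_fence (a point): middle of the inner face of the end fence, a bar across the whole far end of the board, 25 mm high above the board. The inner face is at jig x = +118 mm and looks back along -x
- side_fence (a point): middle of the inner face of the side fence, a bar along the left edge of the board from jig x = 0 to 118 mm, 25 mm high above the board. The inner face is at jig y = +73 mm and looks to -y
- tower: loose wooden model tower with dark floor bands, 44 x 44 x 130 mm; its last 14 mm is a 28 x 28 mm roof block. 0.1 to 0.2 kg. Starts upright on the near end of the board, its x within 12 degrees of the jig's x. Origin: centre of the foot face; z runs from foot to roof, x and y are square to the sides. Pushed high (100 mm above the board) it tips at under 1 N; pushed low it slides at under 3 N
- tower_mid (a point): point on the tower's axis half-way along, 65 mm from the foot: 74 mm above the bench while it stands on the board, 31 mm when it lies flat on the board
- tower_top (a point): centre of the end face of the tower's roof block, 130 mm from the foot
- house: bystander, to be left alone: small stepped cardboard model house, 50 x 40 mm, 42 mm high. Origin at the centre of its underside
- slab: bystander, to be left alone: low wooden model block with dark floor bands, 60 x 45 mm, 50 mm high. Origin at the centre of its underside
- glue: bystander, to be left alone: white glue bottle, 48 mm across, 120 mm high. Origin at the centre of its underside
- mug: bystander, to be left alone: white mug, 76 mm across, 85 mm high. Origin at the centre of its underside
- tape: bystander, to be left alone: roll of paper tape lying flat, 90 mm across, 24 mm high. Origin at the centre of its underside
- weight: bystander, to be left alone: brass knobbed weight, 44 mm across, 52 mm high. Origin at the centre of its underside
There are look-alikes about, which are no part of the job. What is shaped like the tower but blue is not meant.

How it is judged:
By the outcome, as a careful person would: the job done as asked, in the order asked, and still so for the second after the job is handed in, with the robot touching nothing.
It also fails if it takes over 64 s, if anything falls off the work surface, if the arm or the gripper's body presses on something with over 40 N, if the wrist force passes 120 N, or if a joint passes its speed limit or range.

## Robot

A 7-joint arm with a two-finger parallel gripper is mounted at the origin on the work surface. World frame = base frame: x ahead of the robot, y to its left, z up, the work surface at z = 0. Lengths are in m, angles in rad, forces in N, time in s.
With the tool pointing down it reaches from about 0.35 to 0.9 m from the base axis. Payload 8.1 kg.
Tool frame: the origin (TCP) lies midway between the tips of the shut fingers; the grasp point (between the pads) lies 19 mm behind it; y points along the fingers, z is the direction in which the jaws open and shut, and the axes are right-handed (so a half turn about y gives the same grasp; the last joint's range is limited). The gripper opens to 85 mm and grips with 20 to 120 N. Pads are 22 mm wide; open, the fingers measure 114 mm over their backs; the gripper's body (76 mm by 85 mm) begins 54 mm behind the grasp point. The pads swing forward as they close: fully open they stand 13 mm farther back than shut.
Start: joints at [1.067, 0.434, 0.025, 1.573, -0.012, 1.134, -0.075], TCP at [0.244, -0.575, 0.231] pointing down, gripper open.
Joint ranges: [-2.62, 2.62], [-0.44, 2.09], [-1.27, 1.32], [0.08, 2.57], [-1.32, 4.46], [0.12, 2], [-2.74, 2.74]. Speed limits (rad/s): [2.22, 2.22, 3.01, 3.01, 3.14, 3.14, 3.14].

## Interface

Orientations are given as a rotation vector (axis times angle).
In Python, from plant import * gives the robot as it stands. The module is installed in compiled form; this text tells all that it offers.
- The arm moves only by the tool move_arm, never from a script. Its argument "targets" is a list of rows, each a list of 3 entries, a list of its own where there are three numbers: the shift along the tool's x, y, z in units of 0.04 m (1.0 is 0.04 m), then the turn about the tool's y in units of 5 degrees (1.0 is 5 degrees), then the opening, from 0 (shut) to 1 (fully open). A call has 1 to 5 rows; each row shifts and turns the commanded pose from where the row before left it, along the tool's axes as they then stand; what a row does not reach is not made up. A row lasts 1/8 s, in which the tool goes at most 62.5 mm and 10.7 degrees, less where a joint would pass 70% of its speed; a pose out of reach is approached as far as the arm can. A call with a number of a shift or a turn outside -1 to 1 is refused whole. A call with a gripper value outside its range is refused whole. The fingers move at their own pace and stop on an object; "force" is the grip in N (left out, the last holds). Time passes only in rows, so rows that do not move let the fingers close. It gives the time, the measured TCP pose, the force and the opening at its end, in the units of the state.
- observe(): the state, without advancing time (a new reading comes with each control period).
- capture(name): name is "side" or "top"; returns a dict with "frame" (420x560x3 uint8, blue, green, red), "fx", "fy", "cx", "cy" (pixels), "k1" (the pictures are not rectified: a ray, as slopes to the right and down, at radius r is drawn at 1 + k1 r^2 times it, then the intrinsics apply), "eye" and "orientation" of the camera in the world. Camera axes: x right, y down, z forward; pixel columns grow to the right and rows downward; lengths in m; the calibration is good to about 2 mm. A picture is of the moment at which its call begins. There is no depth.
- finish_job(): hands the job in, once; it reports no verdict.
The state is a dict: "time_s": time; "q": joint angles; "joint_velocities": joint speeds; "tau": joint torques, N m; "ee_pos": TCP position; "tcp_rot": TCP orientation; "ft_force": force on the tool from outside, world axes, zero at the start; "ft_torque": the same for the moment, N m; "grip_width": finger opening in m.
Only numpy, scipy, OpenCV 4.12 (cv2) and the standard library are available. Lean on these libraries where they do the work, as an engineer would, in place of code of your own. Each camera call takes 0.05 s, during which the arm holds its last target. There are 200 camera calls.

## Working session

There is one attempt and no reset: what is moved stays moved. The work goes in short steps, Python scripts to look and compute and a tool call to move; the robot and the scene stay as the last step left them, time stands still between calls to the robot, and variables do not carry over. Pictures are saved under pics/ and viewed, on a budget of 10 in all, crops included, one or two more only if the job needs it, and the job is handed in when it is done.

Besides the shell and the picture viewer there is one more tool, called after ">>>" as name([rows], argument=value, ...), one row to a line, values as JSON. move_arm: Moves the arm, as the interface text tells. Its arguments: {"type":"object","properties":{"targets":{"type":"array","items":{"type":"array"}},"force":{"type":"number"}},"required":["targets"]}

```bash
mkdir -p pics; cat > h.py <<'E'
import numpy as np, cv2
from scipy.spatial.transform import Rotation as R
from plant import *
def rot(o):
    o=np.array(o,float)
    return o if o.shape==(3,3) else R.from_rotvec(o).as_matrix()
def ray(c,px):
    K=np.array([[c['fx'],0,c['cx']],[0,c['fy'],c['cy']],[0,0,1.]])
    u=cv2.undistortPoints(np.array([[px]],float),K,np.array([c['k1'],0,0,0.]))[0,0]
    # r in the model is undistorted slope radius -> same as OpenCV k1
    return np.array(c['eye']),rot(c['orientation'])@np.array([u[0],u[1],1])
def onz(c,px,z):
    e,d=ray(c,px); return e+d*(z-e[2])/d[2]
def proj(c,P):
    K=np.array([[c['fx'],0,c['cx']],[0,c['fy'],c['cy']],[0,0,1.]])
    Rm=rot(c['orientation']); p=(np.atleast_2d(P)-np.array(c['eye']))@Rm
    return cv2.projectPoints(p.reshape(-1,1,3),np.zeros(3),np.zeros(3),K,np.array([c['k1'],0,0,0.]))[0][:,0]
E
python3 - <<'E'
from h import *
import pickle
o=observe();print(o['time_s'],o['ee_pos'],o['tcp_rot'],o['grip_width'],R.from_rotvec(o['tcp_rot']).as_matrix().round(2))
for n in('top','side'):
    c=capture(n);cv2.imwrite(f'pics/{n}0.png',c['frame']);pickle.dump(c,open(n+'0.pkl','wb'))
    print({k:v for k,v in c.items() if k!='frame'})
E
```

```text
0.0 [ 0.24361812 -0.57502763  0.23051555] [-0.40689422  2.00295975 -1.99983121] 0.08525736862191137 [[-0.92 -0.    0.39]
 [-0.39  0.   -0.92]
 [ 0.   -1.   -0.  ]]
{'fx': 496.18473731866055, 'fy': 496.18473731866055, 'cx': 291.16766384250036, 'cy': 204.25306446763986, 'k1': 0.04930897444906272, 'eye': array([0.43399481, 0.00808715, 1.21817516]), 'orientation': array([-2.17044081,  2.14163928, -0.1166049 ])}
{'fx': 401.32933518173235, 'fy': 401.32933518173235, 'cx': 280.8679162881231, 'cy': 209.1383464420671, 'k1': -0.05426307055962022, 'eye': array([0.23996015, 0.47728962, 0.61439551]), 'orientation': array([-0.83759828,  2.5260798 , -1.1292214 ])}
```

View pics/top0.png

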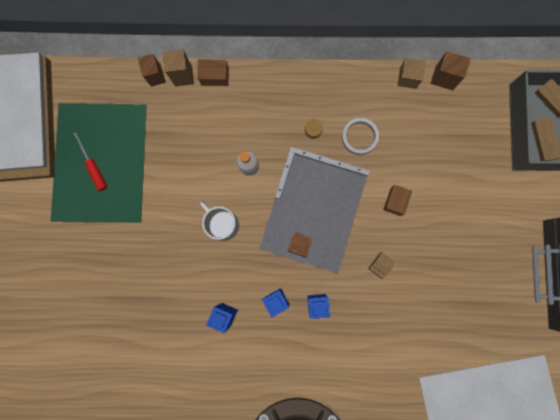

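View pics/side0.png

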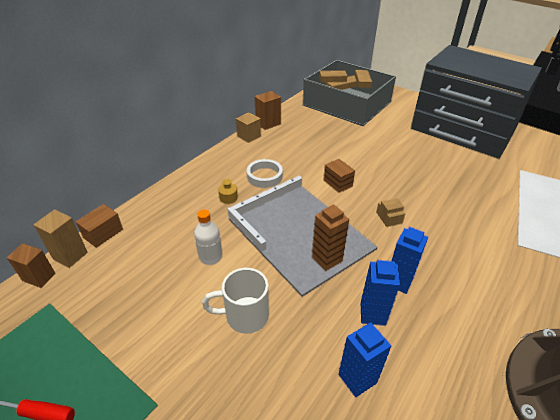

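The top view shows the brown tower at (300,245) and its foot on the near end of the jig. It could be confused with:
- the blue towers at (276,303), (319,307) and (221,318)
- the slab at (398,200)
- the house at (381,265)
- the loose brown blocks at the back, at (151,70), (178,68), (212,72), (412,73) and (451,70)

In the side view the tower is at (330,237). By the description, it is the banded brown one on the board. I'll check it in a crop.

```bash
python3 - <<'E'
from h import *
import pickle
t=pickle.load(open('top0.pkl','rb'));s=pickle.load(open('side0.pkl','rb'))
a=cv2.resize(t['frame'][135:325,195:420],None,fx=2.6,fy=2.6,interpolation=cv2.INTER_CUBIC)[:, :]
b=cv2.resize(s['frame'][190:285,290:390],None,fx=2,fy=2,interpolation=cv2.INTER_CUBIC)
im=np.zeros((494,790,3),np.uint8);im[:a.shape[0],:a.shape[1]]=a;im[:b.shape[0],590:790]=b
cv2.imwrite('pics/crop0.png',im)
hsv=cv2.cvtColor(t['frame'],cv2.COLOR_BGR2HSV)
# board: low saturation, mid value, in region
m=((hsv[...,1]<60)&(hsv[...,2]>60)&(hsv[...,2]<140)).astype(np.uint8)*255
m[:, :240]=0;m[:140]=0;m[290:]=0;m[:,380:]=0
cs,_=cv2.findContours(m,cv2.RETR_EXTERNAL,cv2.CHAIN_APPROX_NONE);k=max(cs,key=cv2.contourArea)
print('board',cv2.contourArea(k),cv2.approxPolyDP(cv2.convexHull(k),5,True)[:,0].tolist())
print([onz(t,p,.009).round(4).tolist() for p in cv2.approxPolyDP(cv2.convexHull(k),5,True)[:,0]])
mb=((hsv[...,0]>105)&(hsv[...,0]<130)&(hsv[...,1]>150)).astype(np.uint8)
n,l,st,ce=cv2.connectedComponentsWithStats(mb)
for i in range(1,n):
    if st[i,4]>50: print('blue',ce[i].round(1),st[i],onz(t,ce[i],.12).round(3))
x=hsv[225:262,285:318];print(x[::4,::4].tolist()[3:6])
E
```

```text
board 8092.0 [[294, 153], [321, 155], [367, 175], [337, 272], [260, 248]]
[[0.7053, 0.0157, 0.009], [0.701, -0.0514, 0.009], [0.652, -0.165, 0.009], [0.4141, -0.0918, 0.009], [0.4691, 0.0951, 0.009]]
blue [275.5 302.5] [263 290  25  27 405] [0.348 0.051 0.12 ]
blue [318.2 306.1] [308 295  21  23 415] [ 0.342 -0.042  0.12 ]
blue [221.4 317.3] [207 304  30  28 516] [0.315 0.167 0.12 ]
[[[116, 16, 112], [120, 12, 109], [12, 117, 109], [13, 135, 108], [13, 133, 113], [12, 133, 111], [13, 97, 118], [135, 10, 104], [120, 12, 109]], [[120, 11, 111], [128, 10, 106], [13, 135, 113], [12, 134, 112], [13, 134, 112], [13, 133, 111], [13, 134, 116], [120, 12, 108], [120, 14, 112]], [[120, 14, 112], [9, 61, 101], [12, 136, 109], [12, 134, 110], [12, 134, 112], [13, 134, 112], [12, 120, 113], [120, 14, 113], [120, 12, 109]]]
```

View pics/crop0.png

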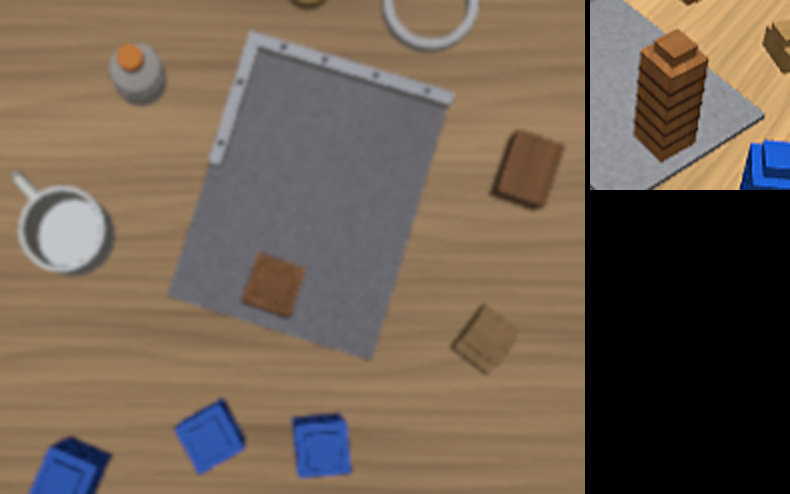

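The crop shows the brown banded tower with its roof block at crop (274,285). It is clearly distinct from the blue ones. Next I fit the jig frame to its corners and measure the tower and bystanders.

```bash
cat >> h.py <<'E'
def fit2d(A,B): # A->B rigid
    A=np.array(A);B=np.array(B);a=A-A.mean(0);b=B-B.mean(0)
    th=np.arctan2((a[:,0]*b[:,1]-a[:,1]*b[:,0]).sum(),(a*b).sum())
    r=np.array([[np.cos(th),-np.sin(th)],[np.sin(th),np.cos(th)]]);return th,B.mean(0)-r@A.mean(0)
def brown(c,x0,x1,y0,y1):
    h=cv2.cvtColor(c['frame'],cv2.COLOR_BGR2HSV);m=((h[...,0]<20)&(h[...,1]>75)&(h[...,2]<170)).astype(np.uint8)
    z=np.zeros_like(m);z[y0:y1,x0:x1]=m[y0:y1,x0:x1];n,l,st,ce=cv2.connectedComponentsWithStats(z)
    i=1+np.argmax(st[1:,4]);return (l==i).astype(np.uint8)
E
python3 - <<'E'
from h import *
import pickle
t=pickle.load(open('top0.pkl','rb'))
px=[(260.6,248.5),(338.0,272.3),(291.2,146.9),(369.6,171.9)];z=[.009,.009,.034,.034]
W=np.array([onz(t,p,q)[:2] for p,q in zip(px,z)]);J=[(-.13,.085),(-.13,-.115),(.13,.085),(.13,-.115)]
th,o=fit2d(J,W);r=R.from_euler('z',th).as_matrix()[:2,:2]
print('jig',np.degrees(th),o,'res mm',((W-(np.array(J)@r.T+o))*1e3).round(1).tolist())
np.save('jig.npy',[th,*o])
m=brown(t,280,322,225,265)
k=max(cv2.findContours(m,cv2.RETR_EXTERNAL,cv2.CHAIN_APPROX_NONE)[0],key=cv2.contourArea)
b=cv2.boxPoints(cv2.minAreaRect(k));P=np.array([onz(t,p,.125)[:2] for p in b]);print(P.round(4).tolist(),'sides',np.linalg.norm(np.diff(P,axis=0),axis=1))
c=P.mean(0);e=P[1]-P[0];yaw=np.degrees(np.arctan2(e[1],e[0]));print('tower c',c,'yaw rel',(yaw-np.degrees(th)+45)%90-45,'in jig',r.T@(c-o))
for n,p,zz in(('house',(381,265),.042),('slab',(398.5,200),.05),('glue',(245,158),.12),('mug',(219.5,223),.05),('blueL',(275.5,302.5),.12),('blueR',(318.2,306.1),.12),('blue3',(221,317),.12)):
    w=onz(t,p,zz)[:2];print(n,w.round(3),'jig',(r.T@(w-o)).round(3))
for a,b in(((.118,-.015)),((.059,.073))):print(np.array((a,b))@r.T+o)
E
```

```text
jig -16.594936070261387 [ 0.56707367 -0.02205449] res mm [[1.1, -2.9], [3.7, 0.9], [-1.2, 0.2], [-3.6, 1.7]]
[[0.4611, 0.0263], [0.5027, 0.013], [0.4898, -0.0274], [0.4483, -0.014]] sides [0.04370573 0.04242631 0.04362214]
tower c [ 0.47547896 -0.00049483] yaw rel -1.0806455928847782 in jig [-0.09393711 -0.00549813]
house [ 0.432 -0.192] jig [-0.08  -0.201]
slab [ 0.586 -0.233] jig [ 0.078 -0.197]
glue [0.668 0.125] jig [0.054 0.17 ]
mug [0.525 0.189] jig [-0.1   0.19]
blueL [0.348 0.051] jig [-0.23   0.007]
blueR [ 0.342 -0.042] jig [-0.21  -0.083]
blue3 [0.316 0.168] jig [-0.295  0.111]
[ 0.67587466 -0.07013094]
[0.64446526 0.03105428]
```

>>> move_arm([
  [[0,0,0],1,0],
  [[0,0,0],1,0],
  [[0,0,0],1,0],
  [[0,0,0],1,0],
], force=60)

```text
time_s: 0.6
ee_pos: [0.2437, -0.5752, 0.2308]
tcp_rot: [-0.054, 2.198, -2.196]
ft_force: [-0.6, 0.5, -0.6]
grip_width: 0.0124
```

>>> move_arm([
  [[0,0,0],1,0],
  [[0,0,0],1,0],
  [[0,0,0],1,0],
  [[0,0,0],0.9,0],
  [[0,0,0],0,0],
])

```text
time_s: 1.23
ee_pos: [0.2438, -0.5752, 0.2309]
tcp_rot: [-0.299, -2.067, 2.066]
ft_force: [-0.6, -0.2, -0.2]
grip_width: 0.0002
```

```bash
cat >> h.py <<'E'
th,*_o=np.load('jig.npy');jo=np.array(_o);jr=R.from_euler('z',th).as_matrix()[:2,:2]
def st():
    o=observe();M=rot(o['tcp_rot']);p=np.array(o['ee_pos']);x=M[:,0]
    print('t',round(o['time_s'],2),'p',p.round(4),'jig mm',(jr.T@(p[:2]-jo)*1e3).round(1),'z',round(p[2]*1e3,1),'tool -x yaw rel jig',round(np.degrees(np.arctan2(-x[1],-x[0])-th),2),'F jig',(jr.T@o['ft_force'][:2]).round(2),round(o['ft_force'][2],2),'w',round(o['grip_width'],4))
    return o,M,p
def go(jx,jy,z):
    o,M,p=st();w=np.array([*(jo+jr@np.array([jx,jy])),z]);print('units',(M.T@(w-p)/.04).round(2),'target',w.round(3))
E
python3 -c "
from h import *
go(-.150,-.0055,.23)"
```

```text
t 1.23 p [ 0.2438 -0.5752  0.2309] jig mm [-151.8 -622.4] z 230.9 tool -x yaw rel jig 0.09 F jig [-0.49 -0.31] -0.17 w 0.0002
units [ -0.07   0.03 -15.42] target [0.422 0.016 0.23 ]
```

>>> move_arm([
  [[0,0,-1],0,0],
  [[0,0,-1],0,0],
  [[0,0,-1],0,0],
  [[0,0,-1],0,0],
  [[0,0,-1],0,0],
])

```text
time_s: 1.85
ee_pos: [0.301, -0.3824, 0.2313]
tcp_rot: [-0.298, -2.068, 2.068]
ft_force: [0.7, -0.5, 0.3]
grip_width: -0.0001
```

>>> move_arm([
  [[0,0,-1],0,0],
  [[0,0,-1],0,0],
  [[0,0,-1],0,0],
  [[0,0,-1],0,0],
  [[0,0,-1],0,0],
])

```text
time_s: 2.48
ee_pos: [0.3579, -0.1908, 0.2314]
tcp_rot: [-0.299, -2.067, 2.068]
ft_force: [0.4, -0.1, 0.5]
grip_width: 0.0002
```

>>> move_arm([
  [[0,0,-1],0,0],
  [[0,0,-1],0,0],
  [[0,0,-1],0,0],
  [[0,0,-1],0,0],
  [[0,0,-1],0,0],
])

```text
time_s: 3.1
ee_pos: [0.4148, 0.0009, 0.2314]
tcp_rot: [-0.299, -2.068, 2.068]
ft_force: [0.3, -1.3, 0.1]
grip_width: 0.0004
```

>>> move_arm([
  [[0,0,-0.4],0,0],
  [[0,0,0],0,0],
  [[0,0,0],0,0],
])

```text
time_s: 3.48
ee_pos: [0.4189, 0.014, 0.2312]
tcp_rot: [-0.3, -2.066, 2.067]
ft_force: [0.8, 0.2, -0.1]
grip_width: -0.0002
```

```bash
python3 -c "
from h import *
go(-.150,-.0055,.109)
for n in('top','side'):
  c=capture(n);cv2.imwrite(f'pics/{n}1.png',c['frame'])
a=cv2.imread('pics/top1.png')[130:340,190:400];b=cv2.imread('pics/side1.png')[120:400,180:460]
cv2.imwrite('pics/both1.png',np.hstack([cv2.resize(a,(400,400)),cv2.resize(b,(400,400))]))
"
```

```text
t 3.48 p [0.4189 0.014  0.2312] jig mm [-152.4   -7.7] z 231.2 tool -x yaw rel jig 0.05 F jig [0.75 0.41] -0.08 w -0.0002
units [-0.06  3.05 -0.06] target [0.422 0.016 0.109]
```

View pics/both1.png

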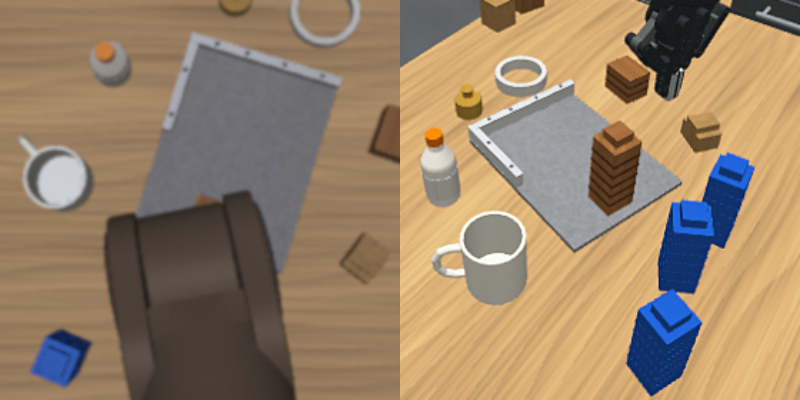

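The left half shows the gripper arm over the near edge of the board. In the right half the fingertips are at crop (665,95), with the tower still standing and the blues undisturbed. I descend to 100 mm above the board.

```bash
python3 -c "
from h import *
c=capture('side');print(proj(c,[[.419,.014,.231]]))"
```

```text
[[365.4914817  186.74317325]]
```

>>> move_arm([
  [[0,1,0],0,0],
  [[0,1,0],0,0],
  [[0,0.9,0],0,0],
  [[0,0,-0.05],0,0],
  [[0,0,0],0,0],
])

```text
time_s: 4.25
ee_pos: [0.4205, 0.017, 0.1164]
tcp_rot: [-0.302, -2.067, 2.067]
ft_force: [0.4, 0.6, -0.6]
grip_width: -0.0002
```

>>> move_arm([
  [[-0.25,0,0],0,0],
  [[-0.1,0,0],0,0],
  [[-0.1,0,0],0,0],
  [[0,0,0],0,0],
])

```text
time_s: 4.75
ee_pos: [0.4374, 0.0117, 0.1154]
tcp_rot: [-0.301, -2.067, 2.066]
ft_force: [-0.6, 0.3, 1.3]
grip_width: -0.0002
```

```bash
python3 -c "
from h import *
st()"
```

```text
t 4.75 p [0.4374 0.0117 0.1154] jig mm [-133.9   -4.7] z 115.4 tool -x yaw rel jig 0.04 F jig [-0.68  0.07] 1.34 w -0.0002
```

>>> move_arm([
  [[0,0.25,0],0,0],
  [[-0.15,0,0],0,0],
  [[-0.15,0,0],0,0],
  [[-0.15,0,0],0,0],
  [[-0.15,0,0],0,0],
])

```text
time_s: 5.38
ee_pos: [0.4606, 0.0048, 0.1054]
tcp_rot: [-0.301, -2.067, 2.066]
ft_force: [-0.5, 0.5, 0.9]
grip_width: 0.0001
```

>>> move_arm([
  [[-0.15,0,0],0,0],
  [[-0.15,0,0],0,0],
  [[0,0,0],0,0],
  [[0,0,0],0,0],
])

```text
time_s: 5.88
ee_pos: [0.4714, 0.0016, 0.1052]
tcp_rot: [-0.3, -2.066, 2.066]
ft_force: [-0.3, 1.1, -0.1]
grip_width: 0.0
```

```bash
python3 -c "
from h import *
st()
c=capture('side');cv2.imwrite('pics/s2.png',cv2.resize(c['frame'][120:400,180:460],(560,560)))"
```

```text
t 5.88 p [0.4714 0.0016 0.1052] jig mm [-98.5  -4.7] z 105.2 tool -x yaw rel jig 0.06 F jig [-0.56  0.95] -0.06 w 0.0
```

View pics/s2.png

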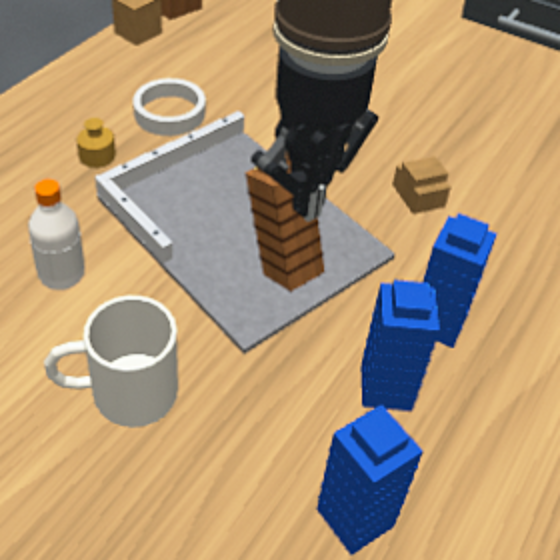

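It's tipping cleanly towards the end fence, with the tower at (285,230). I keep pushing.

>>> move_arm([
  [[-0.15,0,0],0,0],
  [[-0.15,0,0],0,0],
  [[-0.15,0,0],0,0],
  [[-0.15,0,0],0,0],
  [[0,0,0],0,0],
])

```text
time_s: 6.55
ee_pos: [0.4951, -0.0054, 0.1053]
tcp_rot: [-0.301, -2.066, 2.066]
ft_force: [-1.1, 0.2, 0.8]
grip_width: 0.0003
```

>>> move_arm([
  [[0,0,0],0,0],
  [[0,0,0],0,0],
  [[0.5,-0.5,0],0,0],
  [[1,0,0],0,0],
  [[0,0,0],0,0],
])

```text
time_s: 7.18
ee_pos: [0.4343, 0.0123, 0.1253]
tcp_rot: [-0.297, -2.066, 2.068]
ft_force: [0.9, -0.5, -0.5]
grip_width: 0.0
```

```bash
python3 -c "
from h import *
st()
c=capture('side');cv2.imwrite('pics/s3.png',cv2.resize(c['frame'][120:400,180:460],(560,560)))"
```

```text
t 7.17 p [0.4343 0.0123 0.1253] jig mm [-137.1   -5. ] z 125.3 tool -x yaw rel jig 0.15 F jig [ 1.01 -0.18] -0.51 w 0.0
```

View pics/s3.png

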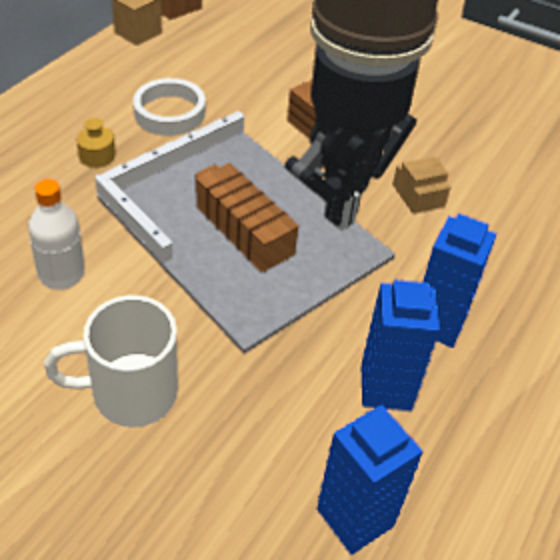

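The tower lies flat with its roof towards the end fence; its foot face is around crop (278,247). Next I measure it.

```bash
cat > meas.py <<'E'
from h import *
def meas(tag):
    c=capture('top');m=brown(c,262,372,150,275)
    m=cv2.morphologyEx(m,cv2.MORPH_OPEN,np.ones((3,3),np.uint8))
    k=max(cv2.findContours(m,cv2.RETR_EXTERNAL,cv2.CHAIN_APPROX_NONE)[0],key=cv2.contourArea)
    b=cv2.boxPoints(cv2.minAreaRect(k));P=np.array([jr.T@(onz(c,p,.053)[:2]-jo) for p in b])*1e3
    e=max(np.diff(P,axis=0),key=np.linalg.norm)
    print('top rect jig mm',P.round(1).tolist(),'sides',np.linalg.norm(np.diff(P,axis=0),axis=1).round(1),'centre',P.mean(0).round(1),'yaw',round((np.degrees(np.arctan2(e[1],e[0]))+90)%180-90,2))
    cv2.imwrite(f'pics/{tag}_top.png',cv2.resize(c['frame'][130:290,240:400],(560,560),interpolation=cv2.INTER_CUBIC));return c
E
python3 - <<'E'
from meas import *
meas('m3')
c=capture('side')
for p,z in(((328.5,235),.053),((310,241.5),.053),((311,255),.009)):print((jr.T@(onz(c,p,z)[:2]-jo)*1e3).round(1))
E
```

```text
top rect jig mm [[44.9, -60.1], [67.4, -132.1], [-107.8, -183.2], [-130.1, -112.6]] sides [ 75.5 182.4  74. ] centre [ -31.4 -122. ] yaw 16.25
[-74.4 -22. ]
[-66.2  18.3]
[-65.4  11.9]
```

>>> move_arm([
  [[-0.8,0,0],0,0],
  [[0,0.8,0],0,0],
  [[0,0.8,0],0,0],
  [[0,0.7,0],0,0],
  [[0,0.25,0],0,0],
])

```text
time_s: 7.95
ee_pos: [0.4676, 0.0024, 0.0218]
tcp_rot: [-0.299, -2.065, 2.066]
ft_force: [-0.4, -0.2, -0.1]
grip_width: -0.0
```

>>> move_arm([
  [[0,0,0],0,0],
  [[-0.2,0,0],0,0],
  [[-0.2,0,0],0,0],
  [[-0.15,0,0],0,0],
  [[0,0,0],0,0],
])

```text
time_s: 8.57
ee_pos: [0.4896, -0.0038, 0.0236]
tcp_rot: [-0.302, -2.067, 2.066]
ft_force: [-0.3, 0.1, 0.0]
grip_width: -0.0001
```

```bash
python3 -c "
from h import *
st()"
```

```text
t 8.57 p [ 0.4896 -0.0038  0.0236] jig mm [-79.5  -4.6] z 23.6 tool -x yaw rel jig 0.03 F jig [-0.35 -0.02] 0.04 w -0.0001
```

>>> move_arm([
  [[-0.2,0,0],0,0],
  [[-0.2,0,0],0,0],
  [[-0.2,0,0],0,0],
  [[-0.2,0,0],0,0],
  [[-0.2,0,0],0,0],
])

```text
time_s: 9.2
ee_pos: [0.5276, -0.0151, 0.0233]
tcp_rot: [-0.3, -2.066, 2.066]
ft_force: [-1.7, -0.2, 1.2]
grip_width: -0.0002
```

>>> move_arm([
  [[-0.15,0,0],0,0],
  [[0,0,0],0,0],
  [[0,0,0],0,0],
])

```text
time_s: 9.57
ee_pos: [0.5329, -0.0167, 0.0233]
tcp_rot: [-0.301, -2.067, 2.067]
ft_force: [-0.6, 1.0, -0.7]
grip_width: -0.0001
```

```bash
python3 -c "
from h import *
st()
c=capture('side');cv2.imwrite('pics/s4.png',cv2.resize(c['frame'][160:300,210:380],(680,560)))"
```

```text
t 9.57 p [ 0.5329 -0.0167  0.0233] jig mm [-34.2  -4.6] z 23.3 tool -x yaw rel jig 0.05 F jig [-0.88  0.74] -0.72 w -0.0001
```

View pics/s4.png

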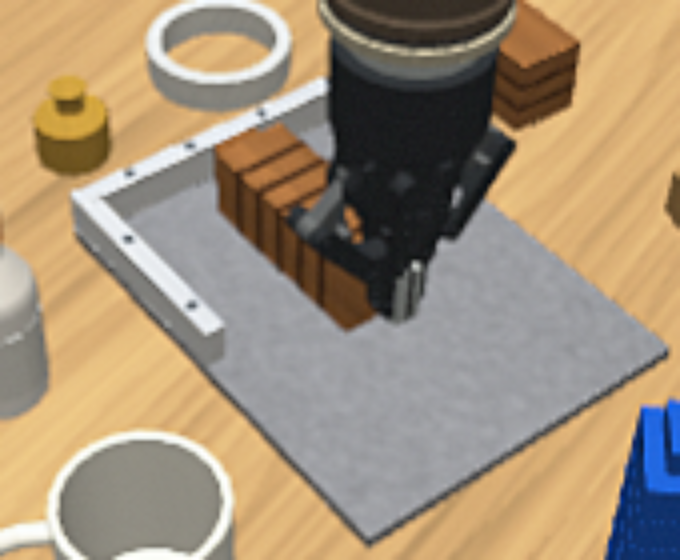

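The tower moved straight along, with its roof near the fence at crop (270,130). I creep on until the force rises.

>>> move_arm([
  [[-0.1,0,0],0,0],
  [[-0.1,0,0],0,0],
  [[0,0,0],0,0],
  [[0,0,0],0,0],
])

```text
time_s: 10.12
ee_pos: [0.5406, -0.019, 0.0233]
tcp_rot: [-0.301, -2.066, 2.066]
ft_force: [-0.2, 0.1, -0.6]
grip_width: -0.0
```

>>> move_arm([
  [[-0.05,0,0],0,0],
  [[0,0,0],0,0],
  [[0,0,0],0,0],
])

```text
time_s: 10.5
ee_pos: [0.5425, -0.0196, 0.0233]
tcp_rot: [-0.301, -2.066, 2.067]
ft_force: [-0.0, 0.4, -0.4]
grip_width: 0.0003
```

>>> move_arm([
  [[-0.05,0,0],0,0],
  [[0,0,0],0,0],
  [[0,0,0],0,0],
])

```text
time_s: 10.88
ee_pos: [0.5445, -0.0201, 0.0233]
tcp_rot: [-0.301, -2.067, 2.067]
ft_force: [-1.0, -0.6, 0.4]
grip_width: -0.0002
```

>>> move_arm([
  [[-0.05,0,0],0,0],
  [[0,0,0],0,0],
  [[0,0,0],0,0],
])

```text
time_s: 11.25
ee_pos: [0.5453, -0.0204, 0.0232]
tcp_rot: [-0.298, -2.066, 2.066]
ft_force: [-5.1, 0.7, 2.8]
grip_width: -0.0002
```

>>> move_arm([
  [[-0.05,0,0],0,0],
  [[0,0,0],0,0],
  [[0,0,0],0,0],
])

```text
time_s: 11.62
ee_pos: [0.5452, -0.0204, 0.0229]
tcp_rot: [-0.294, -2.064, 2.065]
ft_force: [-11.1, 2.7, 7.9]
grip_width: 0.0002
```

```bash
python3 -c "
from h import *
st()"
```

```text
t 11.62 p [ 0.5452 -0.0204  0.0229] jig mm [-21.4  -4.7] z 22.9 tool -x yaw rel jig 0.11 F jig [-11.45  -0.57] 7.94 w 0.0002
```

>>> move_arm([
  [[0.6,0,0],0,0],
  [[0,-1,0],0,0],
  [[0,-1,0],0,0],
  [[0,0,1],0,0],
  [[0,0,0.7],0,0],
])

```text
time_s: 12.25
ee_pos: [0.5063, -0.0812, 0.1041]
tcp_rot: [-0.303, -2.067, 2.068]
ft_force: [-0.0, -0.2, -1.1]
grip_width: -0.0003
```

>>> move_arm([
  [[-0.8,0,0],0,0],
  [[-0.8,0,0],0,0],
  [[-0.8,0,0],0,0],
  [[0,0,0],0,0],
  [[0,0,0],0,0],
])

```text
time_s: 12.88
ee_pos: [0.5974, -0.1068, 0.103]
tcp_rot: [-0.3, -2.066, 2.066]
ft_force: [0.7, -0.3, 0.3]
grip_width: -0.0001
```

```bash
python3 -c "
from h import *
go(.053,-.07,.023)"
```

```text
t 12.88 p [ 0.5974 -0.1068  0.103 ] jig mm [ 53.3 -72.5] z 103.0 tool -x yaw rel jig 0.06 F jig [ 0.73 -0.14] 0.32 w -0.0001
units [ 0.01  2.   -0.06] target [ 0.598 -0.104  0.023]
```

>>> move_arm([
  [[0,0.8,0],0,0],
  [[0,0.8,0],0,0],
  [[0,0.4,0],0,0],
  [[0,0,-0.25],0,0],
  [[0,0,-0.25],0,0],
])

```text
time_s: 13.5
ee_pos: [0.6046, -0.0866, 0.0245]
tcp_rot: [-0.302, -2.068, 2.067]
ft_force: [-0.6, 0.5, 1.0]
grip_width: 0.0002
```

>>> move_arm([
  [[0,0,-0.2],0,0],
  [[0,0,-0.2],0,0],
  [[0,0,-0.2],0,0],
  [[0,0,-0.2],0,0],
  [[0,0,-0.2],0,0],
])

```text
time_s: 14.12
ee_pos: [0.6151, -0.0491, 0.0233]
tcp_rot: [-0.3, -2.066, 2.067]
ft_force: [0.0, -2.2, 2.4]
grip_width: 0.0003
```

>>> move_arm([
  [[0,0,-0.2],0,0],
  [[0,0,-0.1],0,0],
  [[0,0,0],0,0],
  [[0,0,0],0,0],
])

```text
time_s: 14.62
ee_pos: [0.6183, -0.0378, 0.0232]
tcp_rot: [-0.3, -2.067, 2.066]
ft_force: [0.5, -0.3, 0.4]
grip_width: -0.0001
```

```bash
python3 -c "
from h import *
st()
c=capture('side');cv2.imwrite('pics/s5.png',cv2.resize(c['frame'][160:300,210:380],(680,560)))"
```

```text
t 14.62 p [ 0.6183 -0.0378  0.0232] jig mm [53.6 -0.5] z 23.2 tool -x yaw rel jig 0.06 F jig [ 0.53 -0.17] 0.37 w -0.0001
```

View pics/s5.png

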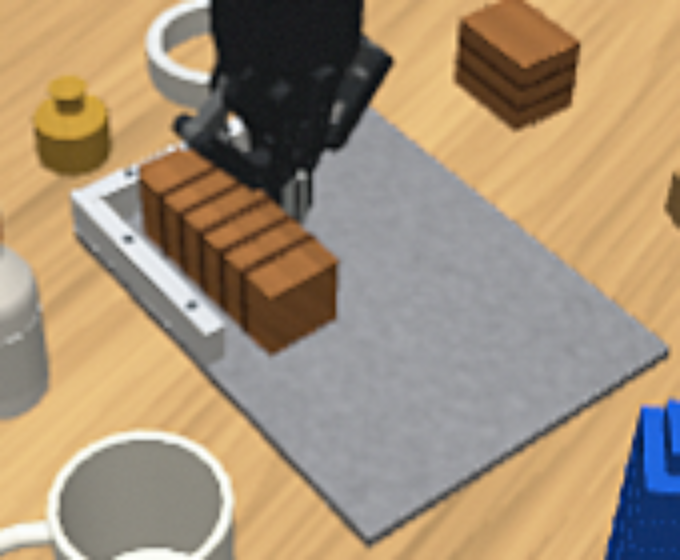

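The tower is nearly parallel to the side fence, with a small gap at crop (180,260). I close it in small steps.

>>> move_arm([
  [[0,0,-0.1],0,0],
  [[0,0,-0.1],0,0],
  [[0,0,-0.1],0,0],
  [[0,0,0],0,0],
  [[0,0,0],0,0],
])

```text
time_s: 15.3
ee_pos: [0.6218, -0.0261, 0.0233]
tcp_rot: [-0.3, -2.067, 2.066]
ft_force: [-0.6, -0.2, 0.1]
grip_width: 0.0001
```

>>> move_arm([
  [[0,0,-0.05],0,0],
  [[0,0,0],0,0],
  [[0,0,0],0,0],
])

```text
time_s: 15.68
ee_pos: [0.6223, -0.0245, 0.0233]
tcp_rot: [-0.3, -2.066, 2.066]
ft_force: [0.3, -0.8, -0.5]
grip_width: -0.0
```

>>> move_arm([
  [[0,0,-0.05],0,0],
  [[0,0,0],0,0],
  [[0,0,0],0,0],
])

```text
time_s: 16.05
ee_pos: [0.623, -0.0224, 0.0233]
tcp_rot: [-0.3, -2.067, 2.066]
ft_force: [0.3, 0.2, 0.4]
grip_width: 0.0
```

```bash
python3 -c "
from h import *
st()"
```

```text
t 16.05 p [ 0.623  -0.0224  0.0233] jig mm [53.7 15.6] z 23.3 tool -x yaw rel jig 0.06 F jig [0.2  0.25] 0.41 w 0.0
```

>>> move_arm([
  [[0,0,-0.05],0,0],
  [[0,0,0],0,0],
  [[0,0,0],0,0],
])

```text
time_s: 16.42
ee_pos: [0.6233, -0.0206, 0.0232]
tcp_rot: [-0.3, -2.066, 2.066]
ft_force: [-1.3, -1.3, 0.3]
grip_width: 0.0001
```

>>> move_arm([
  [[0,0,-0.05],0,0],
  [[0,0,0],0,0],
  [[0,0,0],0,0],
])

```text
time_s: 16.8
ee_pos: [0.6233, -0.0205, 0.0232]
tcp_rot: [-0.3, -2.063, 2.067]
ft_force: [-4.1, -5.7, 2.6]
grip_width: 0.0004
```

>>> move_arm([
  [[0,0,-0.05],0,0],
  [[0,0,0],0,0],
  [[0,0,0],0,0],
])

```text
time_s: 17.18
ee_pos: [0.6233, -0.0204, 0.0232]
tcp_rot: [-0.301, -2.06, 2.068]
ft_force: [-5.6, -9.6, 6.8]
grip_width: -0.0
```

Firm contact with the side fence. Now I re-seat the foot end against the end fence.

>>> move_arm([
  [[0,0,0.6],0,0],
  [[0,-1,0],0,0],
  [[0,-1,0],0,0],
  [[0.9,0,0],0,0],
  [[0.9,0,0],0,0],
])

```text
time_s: 17.8
ee_pos: [0.5488, -0.0185, 0.104]
tcp_rot: [-0.303, -2.068, 2.066]
ft_force: [0.2, -0.6, 0.3]
grip_width: 0.0002
```

>>> move_arm([
  [[0.9,0,0],0,0],
  [[0,0,-0.8],0,0],
  [[0,0,-0.75],0,0],
  [[0,0,0],0,0],
  [[0,0,0],0,0],
])

```text
time_s: 18.42
ee_pos: [0.5319, 0.0501, 0.1033]
tcp_rot: [-0.3, -2.066, 2.067]
ft_force: [-0.9, 0.1, 0.1]
grip_width: -0.0001
```

```bash
python3 -c "
from h import *
go(-.050,.050,.023)
c=capture('side');cv2.imwrite('pics/s6.png',cv2.resize(c['frame'][160:300,210:380],(680,560)))"
```

```text
t 18.43 p [0.5319 0.0501 0.1033] jig mm [-54.3  59.1] z 103.3 tool -x yaw rel jig 0.06 F jig [-0.87 -0.19] 0.1 w -0.0001
units [-0.11  2.01  0.23] target [0.533 0.04  0.023]
```

View pics/s6.png

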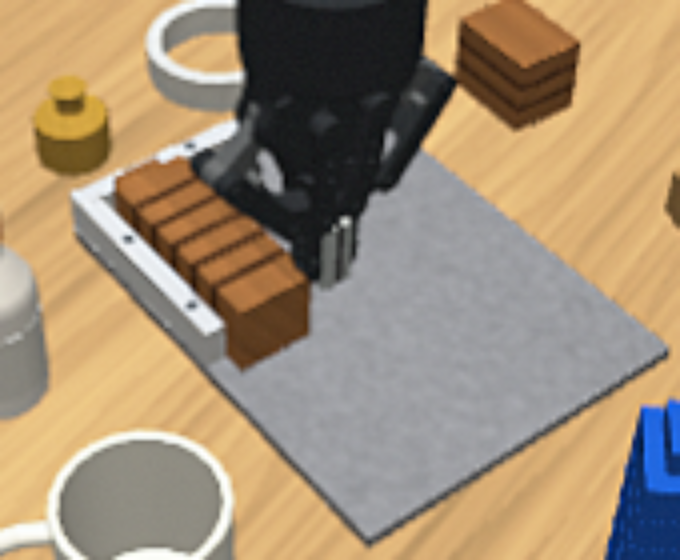

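The side is flush, and the foot overhangs the fence end at crop (225,340). I descend behind the foot and press.

>>> move_arm([
  [[0,0.8,0.25],0,0],
  [[0,0.8,0],0,0],
  [[0,0.4,0],0,0],
  [[-0.2,0,0],0,0],
  [[-0.2,0,0],0,0],
])

```text
time_s: 19.1
ee_pos: [0.5459, 0.0361, 0.0243]
tcp_rot: [-0.302, -2.067, 2.067]
ft_force: [0.2, 0.6, -0.7]
grip_width: -0.0001
```

>>> move_arm([
  [[-0.2,0,0],0,0],
  [[-0.15,0,0],0,0],
  [[0,0,0],0,0],
  [[0,0,0],0,0],
])

```text
time_s: 19.6
ee_pos: [0.5576, 0.0323, 0.0233]
tcp_rot: [-0.3, -2.066, 2.066]
ft_force: [-0.0, 0.3, 0.5]
grip_width: -0.0005
```

>>> move_arm([
  [[-0.06,0,0],0,0],
  [[0,0,0],0,0],
  [[0,0,0],0,0],
])

```text
time_s: 19.98
ee_pos: [0.5601, 0.0316, 0.0233]
tcp_rot: [-0.3, -2.066, 2.067]
ft_force: [0.6, 0.9, 0.4]
grip_width: 0.0004
```

```bash
python3 -c "
from h import *
st()"
```

```text
t 19.98 p [0.5601 0.0316 0.0233] jig mm [-22.   49.5] z 23.3 tool -x yaw rel jig 0.06 F jig [0.37 1.01] 0.42 w 0.0004
```

>>> move_arm([
  [[-0.05,0,0],0,0],
  [[0,0,0],0,0],
  [[0,0,0],0,0],
])

```text
time_s: 20.35
ee_pos: [0.5608, 0.0313, 0.0231]
tcp_rot: [-0.298, -2.065, 2.066]
ft_force: [-6.3, 1.5, 3.7]
grip_width: -0.0
```

>>> move_arm([
  [[-0.05,0,0],0,0],
  [[0,0,0],0,0],
  [[0,0,0],0,0],
])

```text
time_s: 20.72
ee_pos: [0.5608, 0.0313, 0.0229]
tcp_rot: [-0.293, -2.064, 2.066]
ft_force: [-11.1, 2.7, 7.7]
grip_width: -0.0
```

>>> move_arm([
  [[-0.05,0,0],0,0],
  [[0,0,0],0,0],
  [[0,0,0],0,0],
])

```text
time_s: 21.1
ee_pos: [0.5607, 0.0312, 0.0227]
tcp_rot: [-0.289, -2.063, 2.065]
ft_force: [-18.7, 4.0, 14.1]
grip_width: 0.0001
```

```bash
python3 -c "
from h import *
st()"
```

```text
t 21.1 p [0.5607 0.0312 0.0227] jig mm [-21.3  49.3] z 22.7 tool -x yaw rel jig 0.16 F jig [-19.05  -1.51] 14.07 w 0.0001
```

Seated: it stops at the same x (-21.3) as the first end-fence contact. I retract well clear so the top camera can see.

>>> move_arm([
  [[0.2,0,0],0,0],
  [[0.6,0,0],0,0],
  [[0,-1,0],0,0],
  [[0,-1,0],0,0],
  [[0,-1,0],0,0],
])

```text
time_s: 21.72
ee_pos: [0.5355, 0.0388, 0.1447]
tcp_rot: [-0.302, -2.067, 2.067]
ft_force: [0.7, -1.3, 0.4]
grip_width: -0.0001
```

>>> move_arm([
  [[0,-1,1],0,0],
  [[0,-0.4,1],0,0],
  [[0,0,1],0,0],
  [[0,0,1],0,0],
  [[0,0,1],0,0],
])

```text
time_s: 22.35
ee_pos: [0.4782, -0.1543, 0.1997]
tcp_rot: [-0.302, -2.066, 2.067]
ft_force: [0.3, 0.5, 0.7]
grip_width: -0.0001
```

>>> move_arm([
  [[0,0,1],0,0],
  [[0,0,1],0,0],
  [[0,0,1],0,0],
  [[0,0,1],0,0],
  [[0,0,1],0,0],
])

```text
time_s: 22.98
ee_pos: [0.4211, -0.3461, 0.1995]
tcp_rot: [-0.302, -2.066, 2.068]
ft_force: [0.2, -0.3, -0.1]
grip_width: -0.0004
```

```bash
python3 - <<'E'
from meas import *
st();c=meas('m7');s=capture('side')
a=cv2.resize(c['frame'][130:330,195:420],(450,400),interpolation=cv2.INTER_CUBIC)
b=cv2.resize(s['frame'][140:280,200:322],(348,400),interpolation=cv2.INTER_CUBIC)
cv2.imwrite('pics/end.png',np.hstack([a,b]))
E
```

```text
t 22.98 p [ 0.4211 -0.3461  0.1995] jig mm [ -47.3 -352.3] z 199.5 tool -x yaw rel jig 0.04 F jig [ 0.29 -0.26] -0.12 w -0.0004
top rect jig mm [[95.4, -44.9], [117.9, -117.3], [-107.8, -183.2], [-130.1, -112.6]] sides [ 75.8 235.2  74. ] centre [  -6.1 -114.5] yaw 16.27
```

View pics/end.png

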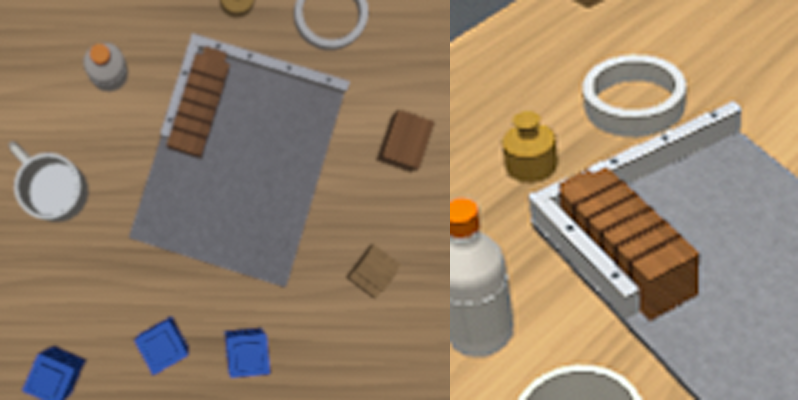

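The tower is in the corner and the bystanders are in place. My brown mask was catching the bench wood, so I make one numeric check limited to the board, then hand in.

```bash
python3 - <<'E'
from h import *
c=capture('top');m=brown(c,200,420,130,330)*0
h=cv2.cvtColor(c['frame'],cv2.COLOR_BGR2HSV);m=((h[...,0]<20)&(h[...,1]>75)&(h[...,2]<170)).astype(np.uint8)
poly=np.array([proj(c,[[*(jo+jr@np.array(q)),.03]])[0] for q in((-.09,.078),(.125,.078),(.125,-.1),(-.09,-.1))])
g=np.zeros_like(m);cv2.fillPoly(g,[poly.round().astype(int)],1);m&=g
n,l,s,ce=cv2.connectedComponentsWithStats(m);i=1+np.argmax(s[1:,4])
k=np.argwhere(l==i)[:,::-1].astype(np.float32)
b=cv2.boxPoints(cv2.minAreaRect(k));P=np.array([jr.T@(onz(c,p,.053)[:2]-jo) for p in b])*1e3
d=np.diff(P,axis=0);e=max(d,key=np.linalg.norm)
print(P.round(1).tolist(),np.linalg.norm(d,axis=1).round(1),(np.degrees(np.arctan2(e[1],e[0]))+90)%180-90)
p0=cv2.imread('pics/top0.png');D=cv2.absdiff(p0,c['frame']).max(2)>40
for nme,p in dict(house=(381,265),slab=(398,200),glue=(245,160),mug=(219,223),tape=(361,136),weight=(313,128),b1=(276,303),b2=(318,306),b3=(221,317)).items(): print(nme,int(D[p[1]-16:p[1]+16,p[0]-16:p[0]+16].sum()),end=' ')
E
```

```text
[[-13.5, 73.4], [114.5, 72.7], [113.7, 30.1], [-14.1, 31.3]] [128.   42.6 127.8] -0.30861987383110545
house 0 slab 0 glue 0 mug 0 tape 0 weight 0 b1 0 b2 0 b3 0
```

```bash
python3 -c "
from plant import *
print(finish_job())"
```

```text
the job is handed in; nothing more can be done
None
```

I pushed the tower over towards the end fence with the shut fingers. Then I pushed it along until its roof met the end fence and sideways until it met the side fence. Last, I pressed the foot once more to seat it and retracted. The job was handed in at about 23 s of the 64 s allowed.

**Contact:**
- Both pushes at the end fence stopped at the same place (tool at jig x -21.4 and -21.3 mm), with the push force rising to 11 N and then 19 N.
- The side push stopped with the force at about 11 N.

**Position:** The last top view has the tower's long side at jig y 72.7 to 73.4 mm (fence at 73), turned by 0.3 degrees. It lies flat in the corner.

**Bystanders:** The before and after pictures show no change at the six bystanders or the three blue towers.

**Disagreement:** The camera put the roof end at 114 mm instead of 118. My jig fit was already off by 1 to 4 mm at that end, so I trusted the contact force there.

**Failed checks:** Two earlier automatic tower measurements from the top view picked up the wrong brown areas. I discarded them and redid the final one over the board only.

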